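Tip a thumb slug out of its tall tube

TASK

Two tip-out stands on the bench each carry a tall clear tube with a piece of white thumb slug at the bottom, too deep to grip. Tilt the tube that holds the long slug (not the one with the short disc-like offcut) until the slug slides out, leave it resting in that stand's own catch tray, and let the tube come back upright. Leave the other tube and its offcut as they are.

Things in the scene. Friction and masses are not known exactly. Their poses are not given: they have to be found in the camera images.
- slug_stand: Fixed stand of the tube with the long slug: two dark steel cheeks (x -20 to 20, y 42 to 50 either side, 157 mm high) and a wooden catch tray (x 20 to 210, y -60 to 60, walls 45 high, floor 5). Origin on the bench under the tube's axis; x points level towards the tray, roughly away from the robot, the way the tube tips; z up. Hinge axis along y, 140 mm above the origin.
- slug_tube (a joint): Tilt of the clear tube with the long slug, rad: 0 upright, 1.57 level with the mouth over the tray, stop at 2.2. Outer diameter 56 mm, wall 4; rim 80 above, foot 94 below the hinge. Pushed from behind near the rim with 3 to 5 N it tips; let go, its heavy foot swings it back upright gently in about 2 s. Slippery inside: the slug slides out at 2.0 to 2.2.
- slug_mid (a point): Centre of the long white thumb slug, a plain loose cylinder 32 in diameter and 60 long, about 60 g, at the start standing at the bottom of its tube, its top 95 below the rim; its z is the cylinder's axis.
- offcut_tube (a joint): Tilt of the tube in the other, identical stand (beside the first, about 300 to 500 mm away), which holds the short white offcut, 32 in diameter and 18 high; 0 upright. To be left alone.

How it is judged:
By the outcome, as a careful person would: the job done as asked, in the order asked, and still so for the second after the job is handed in, with the robot touching nothing.
It also fails if it takes over 43 s, if anything falls off the work surface, if the arm or the gripper's body presses on something with over 40 N, if the wrist force passes 120 N, or if a joint passes its speed limit or range.

ROBOT

A 6-joint arm with a two-finger parallel gripper is mounted at the origin on the work surface. World frame = base frame: x ahead of the robot, y to its left, z up, the work surface at z = 0. Lengths are in m, angles in rad, forces in N, time in s.
With the tool pointing down it reaches from about 0.35 to 0.975 m from the base axis. Payload 17.4 kg.
Tool frame: the origin (TCP) lies midway between the tips of the shut fingers; the grasp point (between the pads) lies 19 mm behind it; z points along the fingers, x is the direction in which the jaws open and shut, and the axes are right-handed (so a half turn about z gives the same grasp; the last joint's range is limited). The gripper opens to 85 mm and grips with 20 to 120 N. Pads are 22 mm wide; open, the fingers measure 114 mm over their backs; the gripper's body (76 mm by 85 mm) begins 54 mm behind the grasp point. The pads swing forward as they close: fully open they stand 13 mm farther back than shut.
Start: joints at [-1.376, 0.116, 1.442, -0, 1.584, -0.038], TCP at [0.156, -0.657, 0.231] pointing down, gripper open.
Joint ranges: [-2.83, 2.83], [-0.83, 2.19], [0.07, 2.5], [-1.14, 4.28], [0.01, 3], [-2.97, 2.97]. Speed limits (rad/s): [1.89, 1.89, 2.22, 3.14, 3.14, 3.14].

INTERFACE

Orientations are given as [roll, pitch, yaw] about the fixed x, y, z axes, in that order (R = Rz(yaw) Ry(pitch) Rx(roll)).
In Python, from workcell import * gives the robot as it stands.
- The arm moves only by the tool servo_tool, never from a script. Its argument "increments" is a list of rows, each a list of 4 numbers: the shift along the tool's x, y, z in m, then the turn about the tool's z in rad. In form: [[tx, ty, tz, roll], ...]. A call has 1 to 5 rows; each row shifts and turns the commanded pose from where the row before left it, along the tool's axes as they then stand; what a row does not reach is not made up. A row lasts 1/10 s, in which the tool goes at most 50 mm and 8.59 degrees, less where a joint would pass 70% of its speed; a pose out of reach is approached as far as the arm can. A call with a gripper value outside its range is refused whole. "gripper" is the closure, from 0 (fully open) to 1 (shut), set as the call begins (left out, the last holds). The fingers move at their own pace and stop on an object; "force" is the grip in N (left out, the last holds). Time passes only in rows, so rows that do not move let the fingers close. It gives the time, the measured TCP pose, the force and the opening at its end, in the units of the state.
- get_obs(): the state, without advancing time (a new reading comes with each control period).
- get_image(name): name is "scene" or "top"; returns a dict with "image" (420x560x3 uint8, blue, green, red), "fx", "fy", "cx", "cy" (pixels), "R" (3x3) and "t" (3): a world point X has camera coordinates R X + t. Camera axes: x right, y down, z forward; pixel columns grow to the right and rows downward; lengths in m; the calibration is good to about 2 mm. A picture is of the moment at which its call begins. There is no depth.
- job_done(): hands the job in, once; it reports no verdict.
The state is a dict: "time_s": time; "q": joint angles; "qd": joint speeds; "tau": joint torques, N m; "tcp_pos": TCP position; "tcp_rot": TCP orientation; "force": force on the tool from outside, world axes, zero at the start; "ft_torque": the same for the moment, N m; "finger_gap": opening from 0.0 (shut) to 1.0 (fully open).
Only numpy, scipy, OpenCV 4.12 (cv2) and the standard library are available. Lean on these libraries where they do the work, as an engineer would, in place of code of your own. Each camera call takes 0.05 s, during which the arm holds its last target.

## Working session

There is one attempt and no reset: what is moved stays moved. The work goes in short steps, Python scripts to look and compute and a tool call to move; the robot and the scene stay as the last step left them, time stands still between calls to the robot, and variables do not carry over. Pictures are saved under pics/ and viewed, and the job is handed in when it is done.

Besides the shell and the picture viewer there is one more tool, called after "Call:" by a JSON object that holds its "method" and its "body", one argument or row to a line. servo_tool: Moves the arm, as the interface text tells. Its arguments: {"type":"object","properties":{"increments":{"type":"array"},"gripper":{"type":"number"},"force":{"type":"number"}},"required":["increments"]}

```bash
mkdir -p pics
python3 - <<'E'
from workcell import *
import cv2
for n in("scene","top"):
    d=get_image(n); cv2.imwrite(f"pics/{n}0.png",d["image"]); print(n,d["fx"],d["cx"],d["cy"],d["R"],d["t"])
o=get_obs(); print(o)
E
```

```text
scene 400.733043412954 281.447890208144 209.9547473438732 [[-0.42342186  0.90587769 -0.00997688]
 [ 0.5986794   0.27153308 -0.75356006]
 [-0.6799242  -0.32504675 -0.65730335]] [ 0.22010491 -0.22637397  1.19559022]
top 484.24463524912693 282.39517968955846 208.07792979366022 [[ 0.01773573 -0.99939598 -0.02988501]
 [-0.9984014  -0.01609793 -0.05418026]
 [ 0.05366644  0.03079816 -0.99808386]] [0.01194955 0.50417925 0.95931316]
{'time_s': 0.1, 'q': array([-1.37582543e+00,  1.16463330e-01,  1.44219412e+00, -3.00102757e-06,
        1.58400592e+00, -3.77934120e-02]), 'qd': array([ 0.00056272, -0.00085392, -0.00092068,  0.00074684,  0.00031158,
       -0.00139547]), 'tau': array([ 1.47878851e-03, -7.33665991e+01, -6.33789897e+01, -1.46167745e-04,
        5.24614326e-03, -3.92157560e-06]), 'tcp_pos': array([ 0.15566311, -0.6566326 ,  0.23062163]), 'tcp_rot': array([-3.14155520e+00,  1.07006516e-03, -1.33803204e+00]), 'force': array([-0.06748382, -0.50863672, -0.64239386]), 'ft_torque': array([-0.01502826, -0.01357303, -0.00542638]), 'finger_gap': 1.0033476575268114}
```

View pics/scene0.png

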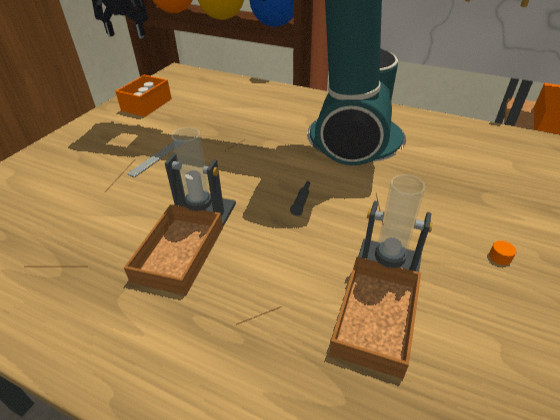

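View pics/top0.png

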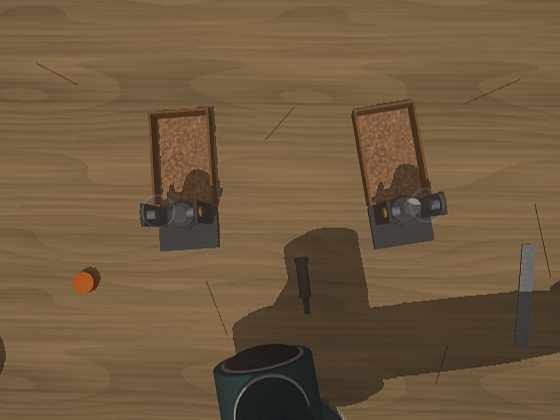

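Run:
```python
import cv2,numpy as np
s=cv2.imread("pics/scene0.png");t=cv2.imread("pics/top0.png")
a=cv2.resize(s[110:300,110:260],None,fx=3,fy=3,interpolation=2)
b=cv2.resize(s[165:285,340:440],None,fx=3,fy=3,interpolation=2)
c=np.zeros((570,760,3),np.uint8);c[:,:450]=a;c[:360,450:750]=b
cv2.imwrite("pics/z1.png",c)
cv2.imwrite("pics/z2.png",cv2.resize(t[90:260,335:465],None,fx=3.5,fy=3.5,interpolation=2))
```

```text
(no output)
```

View pics/z1.png

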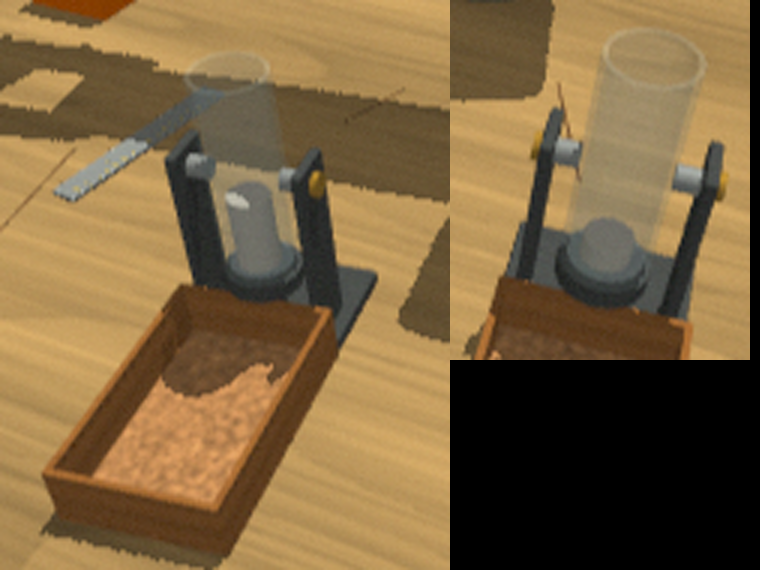

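View pics/z2.png

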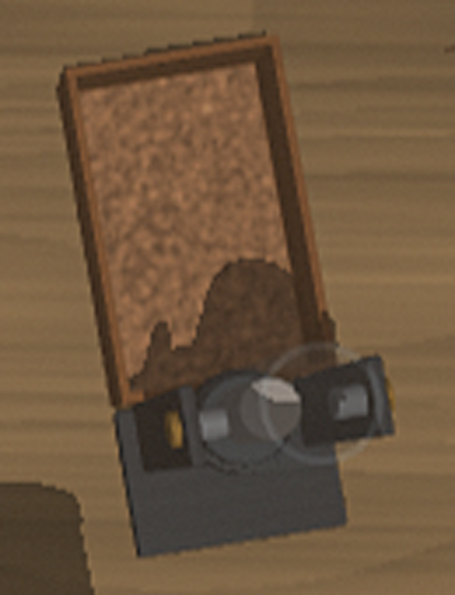

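```bash
cat > h.py <<'E'
import numpy as np
from workcell import *
def cal(n):
    d=get_image(n); return d
def onz(d,u,v,z):
    R=np.array(d["R"]);t=np.array(d["t"])
    r=R.T@np.array([(u-d["cx"])/d["fx"],(v-d["cy"])/d["fy"],1]);c=-R.T@t
    return c+r*(z-c[2])/r[2]
def proj(d,X):
    p=np.array(d["R"])@X+d["t"]; return d["fx"]*p[0]/p[2]+d["cx"],d["fy"]*p[1]/p[2]+d["cy"]
E
python3 - <<'E'
from h import *
T=cal("top");S=cal("scene")
np.set_printoptions(precision=4,suppress=True)
P=[onz(T,*p,.045) for p in[(352.7,110),(414.1,100.6),(369.3,205.7)]]
Q=[onz(S,*p,.045) for p in[(125,267.7),(181.7,280),(220.7,214.3),(170,206.7)]]
print(*P,'|',*Q,sep='\n')
print('rim',onz(T,428.4,205.1,.22),onz(S,110+228/3,110+73/3,.22))
print([np.linalg.norm(P[0]-P[1]),np.linalg.norm(P[0]-P[2])],np.linalg.norm(Q[0]-Q[1]),np.linalg.norm(Q[2]-Q[1]))
ax=P[0]-P[2];print(np.arctan2(ax[1],ax[0]));a=P[1]-P[0];print(np.arctan2(a[0],-a[1]))
a=Q[1]-Q[2];print(np.arctan2(a[1],a[0]));a=Q[0]-Q[3];print(np.arctan2(a[1],a[0]))
E
```

```text
[ 0.6968 -0.1148  0.045 ]
[ 0.7165 -0.234   0.045 ]
[ 0.5096 -0.1486  0.045 ]
|
[ 0.7198 -0.2298  0.045 ]
[ 0.6996 -0.1155  0.045 ]
[ 0.5163 -0.1454  0.045 ]
[ 0.541  -0.2607  0.045 ]
rim [ 0.5012 -0.215   0.22  ] [ 0.5051 -0.2083  0.22  ]
[np.float64(0.12087493015385116), np.float64(0.19024715511439355)] 0.1161172608715973 0.1857295304411659
0.1789162517710543
0.16437074896110135
0.1620523542153099
0.17086957358479346
```

Call:
{"method": "servo_tool", "body": {
  "increments": [
    [0,0,-0.01,0.063],
    [-0.02,-0.02,-0.01,0],
    [-0.025,-0.0235,0,0],
    [-0.025,-0.0235,0,0],
    [-0.025,-0.0235,0,0]
  ],
  "gripper": 1,
  "force": 40
}}

```text
time_s: 0.7
tcp_pos: [0.2294, -0.5467, 0.2511]
tcp_rot: [-3.142, 0.0, -1.401]
force: [0.0, -0.2, 0.3]
finger_gap: 0.143
```

Call:
{"method": "servo_tool", "body": {
  "increments": [
    [-0.025,-0.0235,0,0],
    [-0.025,-0.0235,0,0],
    [-0.025,-0.0235,0,0],
    [-0.025,-0.0235,0,0],
    [-0.025,-0.0235,0,0]
  ]
}}

```text
time_s: 1.2
tcp_pos: [0.324, -0.4035, 0.2513]
tcp_rot: [-3.142, -0.0, -1.401]
force: [1.0, -0.8, 0.3]
finger_gap: -0.001
```

Call:
{"method": "servo_tool", "body": {
  "increments": [
    [-0.025,-0.0235,0,0],
    [-0.025,-0.0235,0,0],
    [-0.025,-0.0235,0,0],
    [-0.025,-0.0235,0,0],
    [0,0,0,0]
  ]
}}

```text
time_s: 1.7
tcp_pos: [0.4008, -0.2878, 0.2514]
tcp_rot: [-3.141, 0.0, -1.398]
force: [-0.6, 0.4, 0.8]
finger_gap: 0.001
```

Call:
{"method": "servo_tool", "body": {
  "increments": [
    [-0.02,-0.015,0,0],
    [-0.02,-0.015,0,0],
    [-0.019,-0.015,0.015,0],
    [0,0,0.03,0],
    [0,0,0,0]
  ]
}}

```text
time_s: 2.2
tcp_pos: [0.4326, -0.2239, 0.2029]
tcp_rot: [3.138, 0.003, -1.4]
force: [-0.3, -0.6, -0.4]
finger_gap: -0.002
```

Run:
```python
from h import *
import cv2
for n in("scene","top"):
    d=cal(n); cv2.imwrite(f"pics/{n}1.png",d["image"])
o=get_obs();print(o["tcp_pos"],o["tcp_rot"],o["force"])
O=np.array([.502,-.211]);ex=np.array([np.cos(.17),np.sin(.17)]);ey=np.array([-ex[1],ex[0]])
p=o["tcp_pos"][:2]-O;print("stand",p@ex,p@ey)
prev=None
for th in np.arange(0,2.21,.1):
    s,c=np.sin(th),np.cos(th);D=28+11*abs(c);t=66
    r=np.array([t*s-D*c,t*c+D*s]);print(round(th,2),r.round(1),(r-prev).round(1) if prev is not None else '');prev=r
a=cv2.imread("pics/scene1.png")[110:250,110:300];b=cv2.imread("pics/top1.png")[90:290,320:480]
cv2.imwrite("pics/z3.png",np.hstack([cv2.resize(a,(475,350)),cv2.resize(b,(280,350))]))
```

```text
[ 0.4333789  -0.22499491  0.20670942] [ 3.14094502e+00  3.19593874e-04 -1.40131980e+00] [-0.42112699  0.30238796  0.07590517]
stand -0.06999960015890352 -0.0021836903675420895
0.0 [-39.  66.] 
0.1 [-32.2  69.6] [6.8 3.6]
0.2 [-24.9  72.4] [7.3 2.8]
0.3 [-17.3  74.4] [7.6 2. ]
0.4 [-9.4 75.6] [7.9 1.2]
0.5 [-1.4 76. ] [8.  0.3]
0.6 [ 6.7 75.4] [ 8.1 -0.6]
0.7 [14.7 73.9] [ 8.  -1.5]
0.8 [22.5 71.6] [ 7.8 -2.4]
0.9 [30.  68.3] [ 7.5 -3.3]
1.0 [37.2 64.2] [ 7.2 -4.1]
1.1 [43.9 59.3] [ 6.7 -4.9]
1.2 [49.9 53.7] [ 6.1 -5.6]
1.3 [55.3 47.5] [ 5.4 -6.3]
1.4 [60.  40.7] [ 4.6 -6.8]
1.5 [63.8 33.4] [ 3.8 -7.3]
1.6 [66.8 26.4] [ 3. -7.]
1.7 [69.2 20.7] [ 2.4 -5.7]
1.8 [71.2 14.7] [ 2. -6.]
1.9 [72.7  8.5] [ 1.5 -6.2]
2.0 [73.6  2.2] [ 0.9 -6.4]
2.1 [73.9 -4.4] [ 0.3 -6.5]
2.2 [ 73.6 -11. ] [-0.3 -6.6]
```

View pics/z3.png

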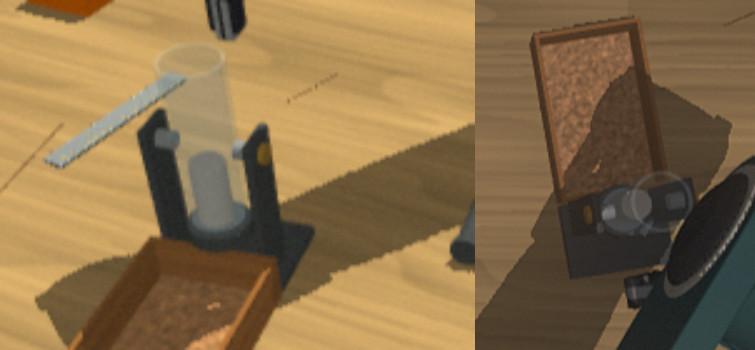

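Call:
{"method": "servo_tool", "body": {
  "increments": [
    [-0.002,-0.008,0,0],
    [0,-0.008,0,0],
    [0,-0.008,0,0],
    [0,-0.007,0,0],
    [0,0,0,0]
  ]
}}

```text
time_s: 2.8
tcp_pos: [0.4647, -0.2172, 0.2062]
tcp_rot: [3.141, 0.0, -1.4]
force: [-0.6, -0.4, -0.7]
finger_gap: 0.002
```

Call:
{"method": "servo_tool", "body": {
  "increments": [
    [0,-0.007,-0.0036,0],
    [0,-0.0073,-0.0028,0],
    [0,-0.0076,-0.002,0],
    [0,-0.0079,-0.0012,0],
    [0,-0.008,-0.0003,0]
  ]
}}

```text
time_s: 3.3
tcp_pos: [0.5018, -0.2109, 0.2164]
tcp_rot: [-3.142, -0.0, -1.401]
force: [-3.0, -0.9, 0.3]
finger_gap: -0.004
```

```bash
cat > s.py <<'E'
import sys
from h import *
import cv2
k=sys.argv[1]
o=get_obs();
O=np.array([.502,-.211]);ex=np.array([np.cos(.17),np.sin(.17)]);ey=np.array([-ex[1],ex[0]])
p=o["tcp_pos"][:2]-O;print("stand mm",(p@ex*1e3).round(1),(p@ey*1e3).round(1),o["tcp_pos"][2]*1e3-140,o["force"],o["time_s"])
a=cal("scene")["image"];b=cal("top")["image"]
a=a[110:300,90:290];b=b[90:280,320:480]
cv2.imwrite(f"pics/{k}.png",np.hstack([cv2.resize(a,(421,400)),cv2.resize(b,(337,400))]))
E
python3 s.py a1
```

```text
stand mm -0.1 0.1 76.38931057387671 [-2.9818789  -0.86947634  0.27873326] 3.3
```

View pics/a1.png

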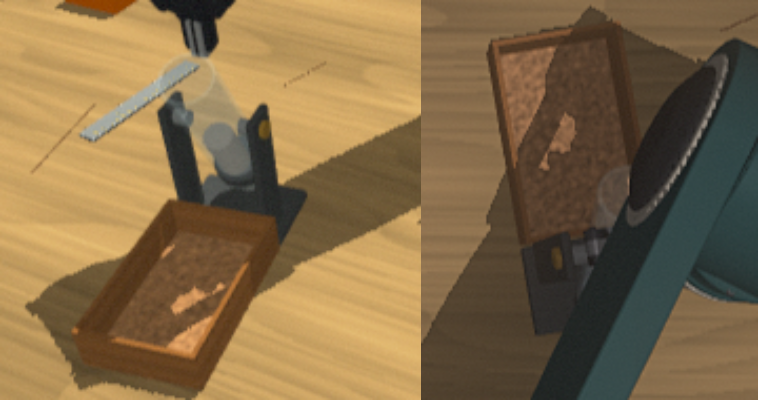

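The tube is tilting about 0.5 rad at 3 N, with the finger behind the rim. I'll continue along the arc.

Call:
{"method": "servo_tool", "body": {
  "increments": [
    [0,-0.008,0.0006,0],
    [0,-0.008,0.0015,0],
    [0,-0.0078,0.0024,0],
    [0,-0.0075,0.0033,0],
    [0,-0.0072,0.0041,0]
  ]
}}

```text
time_s: 3.9
tcp_pos: [0.5398, -0.2044, 0.204]
tcp_rot: [3.142, -0.0, -1.401]
force: [-3.9, -0.3, 1.4]
finger_gap: -0.001
```

Call:
{"method": "servo_tool", "body": {
  "increments": [
    [0,-0.0067,0.0049,0],
    [0,-0.0061,0.0056,0],
    [0,-0.0054,0.0063,0],
    [0,-0.0046,0.0068,0],
    [0,-0.0038,0.0073,0]
  ]
}}

```text
time_s: 4.4
tcp_pos: [0.5659, -0.1999, 0.1729]
tcp_rot: [-3.141, -0.0, -1.401]
force: [-2.3, -0.1, 4.9]
finger_gap: -0.002
```

```bash
python3 s.py a2
```

```text
stand mm 64.8 0.2 32.94697706147653 [-2.34633197 -0.0844343   4.9178294 ] 4.4
```

View pics/a2.png

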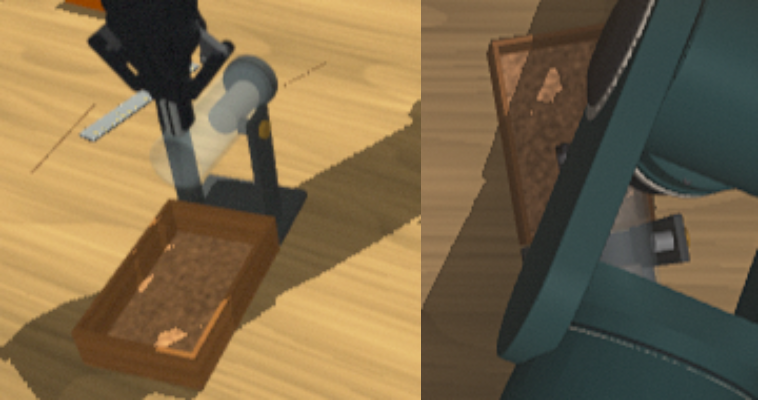

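The tube is near level with the slug still inside. I'll carry on to about 2.1.

Call:
{"method": "servo_tool", "body": {
  "increments": [
    [0,-0.003,0.007,0],
    [0,-0.0024,0.0057,0],
    [0,-0.002,0.006,0],
    [0,-0.0015,0.0062,0],
    [0,-0.0009,0.0064,0]
  ]
}}

```text
time_s: 5.0
tcp_pos: [0.5752, -0.1985, 0.1425]
tcp_rot: [-3.141, -0.001, -1.401]
force: [-1.6, 0.6, 5.8]
finger_gap: 0.005
```

Call:
{"method": "servo_tool", "body": {
  "increments": [
    [0,-0.0003,0.0065,0],
    [0,0,0,0],
    [0,0,0,0],
    [0,0,0,0],
    [0,0,0,0]
  ]
}}

```text
time_s: 5.5
tcp_pos: [0.5754, -0.1983, 0.1361]
tcp_rot: [-3.141, -0.0, -1.401]
force: [1.8, 0.7, 4.1]
finger_gap: -0.003
```

```bash
python3 s.py a3
```

```text
stand mm 74.5 0.1 -3.931435045631531 [1.84494764 0.65941943 4.11685923] 5.5
```

View pics/a3.png

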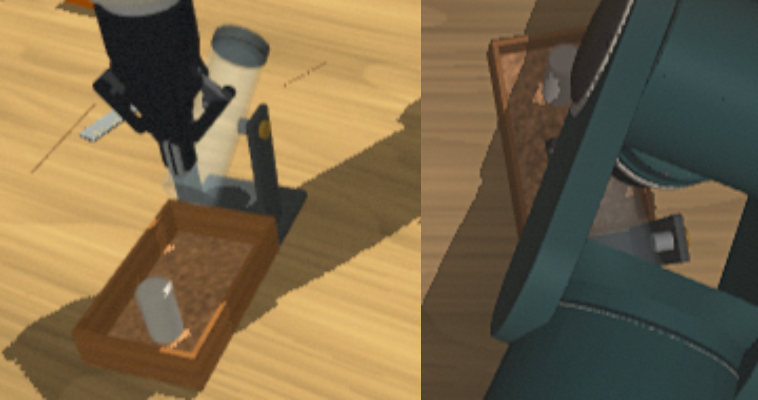

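The slug is out and lying in the tray. I'll lift clear so the tube can swing back.

Call:
{"method": "servo_tool", "body": {
  "increments": [
    [0,0,-0.03,0],
    [0,0,-0.045,0],
    [0,0,-0.045,0],
    [0,0,-0.045,0],
    [0,0,-0.03,0]
  ]
}}

```text
time_s: 6.1
tcp_pos: [0.5751, -0.1983, 0.3339]
tcp_rot: [-3.14, -0.001, -1.401]
force: [0.3, -0.4, 0.3]
finger_gap: 0.002
```

Call:
{"method": "servo_tool", "body": {
  "increments": [
    [0.02,0,0,0],
    [0.04,0,0,0],
    [0.04,0,0,0],
    [0.04,0,0,0],
    [0.04,0,0,0]
  ]
}}

```text
time_s: 6.6
tcp_pos: [0.6054, -0.3777, 0.3291]
tcp_rot: [3.14, 0.001, -1.401]
force: [0.4, 0.7, -0.2]
finger_gap: 0.004
```

Call:
{"method": "servo_tool", "body": {
  "increments": [
    [0.04,0,0,0],
    [0.04,0,0,0],
    [0.02,0,0,0],
    [0,0,0,0],
    [0,0,0,0]
  ]
}}

```text
time_s: 7.1
tcp_pos: [0.6223, -0.4746, 0.3289]
tcp_rot: [3.14, 0.002, -1.402]
force: [0.1, -0.6, 1.0]
finger_gap: 0.003
```

Call:
{"method": "servo_tool", "body": {
  "increments": [
    [0,0,0,0],
    [0,0,0,0],
    [0,0,0,0],
    [0,0,0,0],
    [0,0,0,0]
  ]
}}

```text
time_s: 7.6
tcp_pos: [0.6226, -0.474, 0.3308]
tcp_rot: [-3.141, -0.0, -1.401]
force: [0.1, -0.6, 1.6]
finger_gap: 0.002
```

Call:
{"method": "servo_tool", "body": {
  "increments": [
    [0,0,0,0],
    [0,0,0,0],
    [0,0,0,0],
    [0,0,0,0],
    [0,0,0,0]
  ]
}}

```text
time_s: 8.1
tcp_pos: [0.6226, -0.4743, 0.3305]
tcp_rot: [3.142, 0.0, -1.401]
force: [0.5, 0.2, -0.4]
finger_gap: -0.002
```

Call:
{"method": "servo_tool", "body": {
  "increments": [
    [0,0,0,0],
    [0,0,0,0],
    [0,0,0,0],
    [0,0,0,0],
    [0,0,0,0]
  ]
}}

```text
time_s: 8.6
tcp_pos: [0.6226, -0.4743, 0.3306]
tcp_rot: [3.142, 0.0, -1.401]
force: [0.4, -0.4, 0.2]
finger_gap: -0.001
```

```bash
python3 s.py a4
python3 - <<'E'
from h import *
import cv2
cv2.imwrite("pics/full4.png",cal("top")["image"])
E
```

```text
stand mm 74.3 -279.9 190.56984398787432 [ 0.44968019 -0.35045423  0.24576587] 8.6
```

View pics/a4.png

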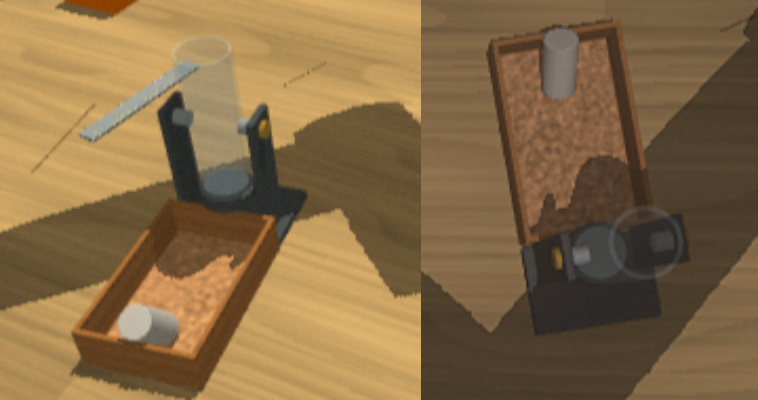

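View pics/full4.png

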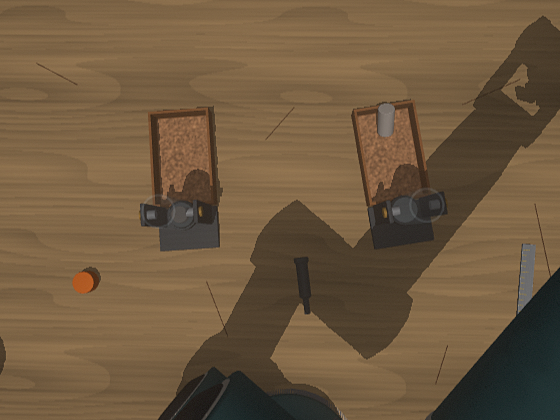

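Run:
```python
from h import *
import cv2
a=cal("scene")["image"];b=cal("top")["image"]
cv2.imwrite("pics/z5.png",np.hstack([cv2.resize(a[225:305,115:205],(450,400),interpolation=2),cv2.resize(b[90:160,345:430],(340,400),interpolation=2)]))
```

```text
(no output)
```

View pics/z5.png

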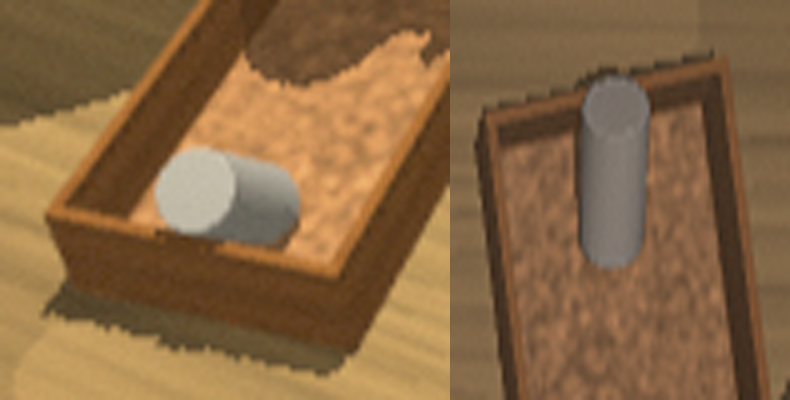

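Run:
```python
from h import *
T=cal("top");S=cal("scene")
def ray(d,u,v):
    R=np.array(d["R"]);r=R.T@np.array([(u-d["cx"])/d["fx"],(v-d["cy"])/d["fy"],1]);return -R.T@np.array(d["t"]),r/np.linalg.norm(r)
O=np.array([.502,-.211,0]);ex=np.array([np.cos(.17),np.sin(.17),0]);ey=np.array([-ex[1],ex[0],0])
st=lambda p:(np.array([(p-O)@ex,(p-O)@ey,p[2]])*1e3).round(1)
c1,r1=ray(T,386.5,108.4);c2,r2=ray(S,154.2,263.4)
A=np.stack([r1,-r2],1);k=np.linalg.lstsq(A,c2-c1,rcond=None)[0]
p1=c1+k[0]*r1;p2=c2+k[1]*r2;print("top cap",st(p1),st(p2),np.linalg.norm(p1-p2)*1e3)
for z in(.005,.02,.035):print("low end extreme",z,st(onz(T,385.5,136.9,z)))
print("low centreline",st(onz(T,386,131.5,.035)))
print(get_obs()["time_s"])
```

```text
top cap [197.8  -0.6  58.2] [197.2   0.7  57.7] 1.5701950578396389
low end extreme 0.005 [152.6  -1.    5. ]
low end extreme 0.02 [150.    2.2  20. ]
low end extreme 0.035 [147.4   5.4  35. ]
low centreline [157.9   2.7  35. ]
8.95
```

The slug is not flat. It leans at about 44° on the far wall's rim, with the cap centre triangulated at stand (197, 0, 58) mm and its top end above the wall. I'll pick it up, move it back 60 mm and let it lie flat on the floor.

Call:
{"method": "servo_tool", "body": {
  "increments": [
    [-0.035,-0.013,0,0],
    [-0.035,-0.013,0,0],
    [-0.035,-0.013,0,0],
    [-0.035,-0.013,0,0],
    [-0.035,-0.013,0,0]
  ],
  "gripper": 0.3,
  "force": 25
}}

```text
time_s: 9.45
tcp_pos: [0.6571, -0.2893, 0.3307]
tcp_rot: [-3.141, -0.0, -1.401]
force: [0.6, -0.0, -1.4]
finger_gap: 0.701
```

Call:
{"method": "servo_tool", "body": {
  "increments": [
    [-0.035,-0.013,0,0],
    [-0.035,-0.013,0,0],
    [-0.035,-0.013,0,0],
    [0,0,0.04,0],
    [0,0,0.04,0]
  ]
}}

```text
time_s: 9.95
tcp_pos: [0.6783, -0.1795, 0.251]
tcp_rot: [-3.139, -0.001, -1.399]
force: [0.5, -0.2, -0.9]
finger_gap: 0.7
```

Call:
{"method": "servo_tool", "body": {
  "increments": [
    [0,0,0.04,0],
    [0,0,0.04,0],
    [0,0,0.03,0],
    [0,0,0,0],
    [0,0,0,0]
  ]
}}

```text
time_s: 10.45
tcp_pos: [0.678, -0.1808, 0.1416]
tcp_rot: [-3.141, -0.0, -1.401]
force: [0.5, -0.6, 1.6]
finger_gap: 0.7
```

```bash
python3 s.py b1
```

```text
stand mm 178.5 0.0 1.6150368955706824 [ 0.46165249 -0.58548452  1.63025586] 10.45
```

View pics/b1.png

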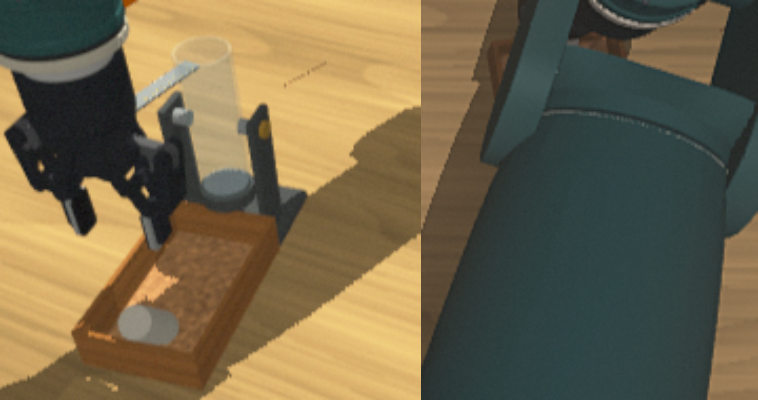

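Call:
{"method": "servo_tool", "body": {
  "increments": [
    [0,0,0.02,0],
    [0,0,0.02,0],
    [0,0,0.02,0],
    [0,0,0,0]
  ]
}}

```text
time_s: 10.95
tcp_pos: [0.6774, -0.1807, 0.0798]
tcp_rot: [3.14, 0.001, -1.401]
force: [-0.7, -0.2, 0.1]
finger_gap: 0.701
```

```bash
python3 s.py b2
```

```text
stand mm 178.0 0.2 -60.18996048636947 [-0.7371078  -0.16042879  0.06730027] 10.95
```

View pics/b2.png

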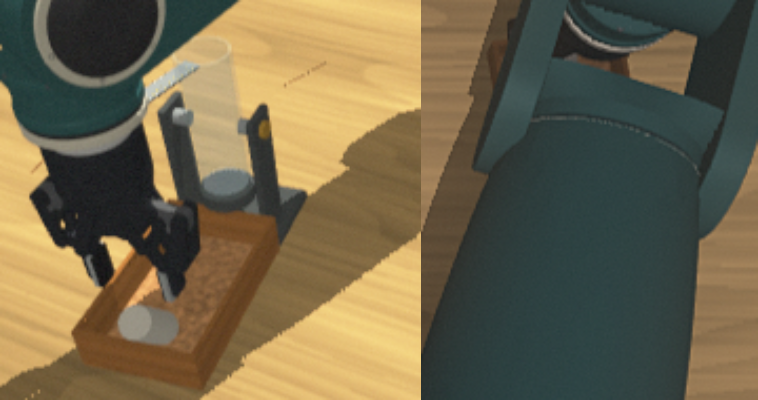

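Call:
{"method": "servo_tool", "body": {
  "increments": [
    [0,0,0.02,0],
    [0,0,0.02,0],
    [0,0,0.013,0],
    [0,0,0.009,0],
    [0,0,0,0]
  ]
}}

```text
time_s: 11.55
tcp_pos: [0.6777, -0.1807, 0.0183]
tcp_rot: [3.141, 0.0, -1.401]
force: [-0.6, -0.3, 0.2]
finger_gap: 0.699
```

Call:
{"method": "servo_tool", "body": {
  "increments": [
    [0,0,0,0],
    [0,0,0,0],
    [0,0,0,0],
    [0,0,0,0],
    [0,0,0,0]
  ],
  "gripper": 1,
  "force": 20
}}

```text
time_s: 12.05
tcp_pos: [0.6782, -0.1809, 0.0194]
tcp_rot: [-3.14, -0.001, -1.401]
force: [1.0, -0.2, 5.4]
finger_gap: 0.366
```

```bash
python3 s.py b3
```

```text
stand mm 178.8 -0.1 -120.57684897900671 [ 0.98129583 -0.23481035  5.40319374] 12.05
```

View pics/b3.png

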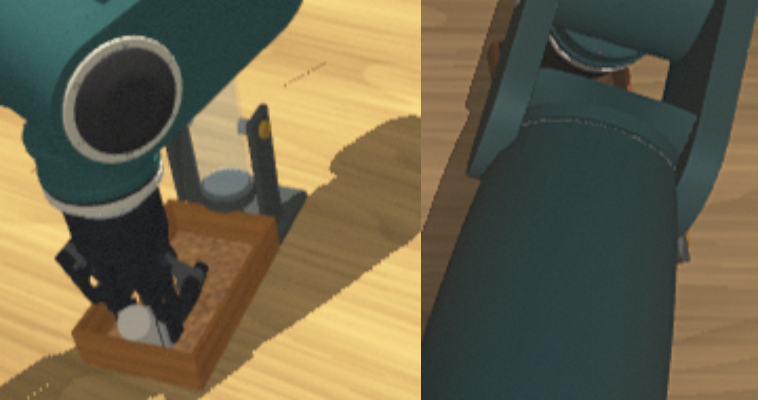

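Run:
```python
from h import *
import cv2
a=cal("scene")["image"];b=cal("top")["image"]
cv2.imwrite("pics/b4.png",np.hstack([a[:330,50:430],b[90:420,200:560]]))
```

```text
(no output)
```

View pics/b4.png

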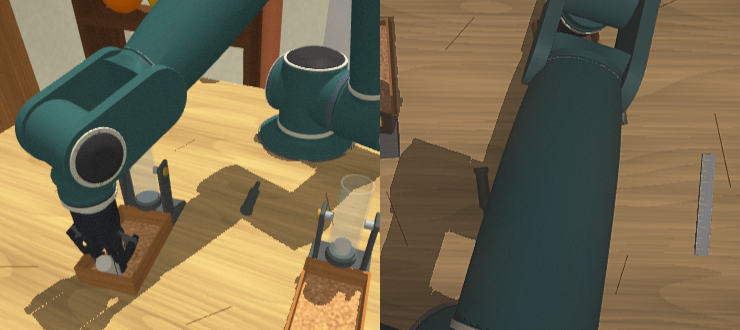

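Run:
```python
from h import *
S=cal("scene");o=get_obs();p=o["tcp_pos"];print(o["q"])
a=o["q"][0];d=np.array([np.cos(a),np.sin(a),0]);n=np.array([-d[1],d[0],0])
R=np.array(S["R"]);c=-R.T@np.array(S["t"])
for off in(.04,.08):
  for uv in[(147,155),(180,180),(218,130),(235,100)]:
    r=R.T@np.array([(uv[0]-S["cx"])/S["fx"],(uv[1]-S["cy"])/S["fy"],1])
    k=((p-c)@n+off)/(r@n);X=c+k*r;print(off,uv,"back from TCP",((p-X)@d).round(3),"z",X[2].round(3))
```

```text
[-2.96959076e-01  2.99566643e-01  1.58300987e+00  1.69680327e-05
  1.25775569e+00  1.10404980e+00]
0.04 (147, 155) back from TCP 0.012 z 0.295
0.04 (180, 180) back from TCP 0.056 z 0.225
0.04 (218, 130) back from TCP 0.146 z 0.278
0.04 (235, 100) back from TCP 0.189 z 0.316
0.08 (147, 155) back from TCP -0.008 z 0.322
0.08 (180, 180) back from TCP 0.033 z 0.258
0.08 (218, 130) back from TCP 0.115 z 0.307
0.08 (235, 100) back from TCP 0.155 z 0.342
```

The arm's underside near the tube is at about 0.28 m against the rim at 0.22 m, so a 45 mm shift back is safe.

Call:
{"method": "servo_tool", "body": {
  "increments": [
    [0,0,-0.01,0],
    [0,0.005,-0.01,0],
    [0,0.01,0,0],
    [0,0.01,0,0],
    [0,0.01,0,0]
  ]
}}

```text
time_s: 12.8
tcp_pos: [0.642, -0.1868, 0.0383]
tcp_rot: [3.141, 0.0, -1.401]
force: [-0.4, 0.5, -0.5]
finger_gap: 0.368
```

Call:
{"method": "servo_tool", "body": {
  "increments": [
    [0,0.01,0,0],
    [0,0,0,0],
    [0,0,0.01,0],
    [0,0,0.007,0],
    [0,0,0,0]
  ]
}}

```text
time_s: 13.3
tcp_pos: [0.6332, -0.1881, 0.02]
tcp_rot: [3.14, 0.001, -1.401]
force: [0.1, -0.1, -1.0]
finger_gap: 0.368
```

```bash
python3 s.py b5
```

```text
stand mm 133.1 0.4 -120.02075387045599 [ 0.14803424 -0.09232677 -0.99210776] 13.3
```

View pics/b5.png

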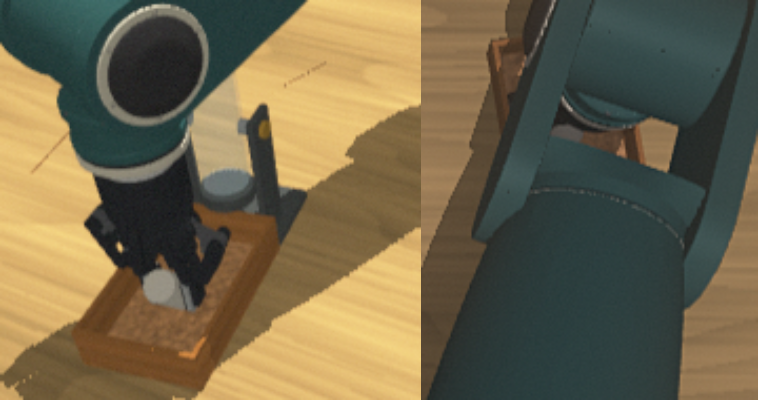

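The slug is held 45 mm further back, just off the floor. I'll release it to gap 0.7 and rise once it has settled.

Call:
{"method": "servo_tool", "body": {
  "increments": [
    [0,0,0.003,0],
    [0,0,0,0]
  ]
}}

```text
time_s: 13.6
tcp_pos: [0.6339, -0.1883, 0.0191]
tcp_rot: [-3.141, -0.0, -1.401]
force: [-1.4, 1.3, 5.2]
finger_gap: 0.372
```

Call:
{"method": "servo_tool", "body": {
  "increments": [
    [0,0,0,0],
    [0,0,0,0],
    [0,0,0,0],
    [0,0,0,0],
    [0,0,0,0]
  ],
  "gripper": 0.3
}}

```text
time_s: 14.1
tcp_pos: [0.6334, -0.1883, 0.0186]
tcp_rot: [3.142, 0.0, -1.401]
force: [-0.2, -1.1, -0.7]
finger_gap: 0.701
```

```bash
python3 s.py b6
```

```text
stand mm 133.3 0.1 -121.44642901757184 [-0.15507922 -1.0636964  -0.68391929] 14.1
```

View pics/b6.png

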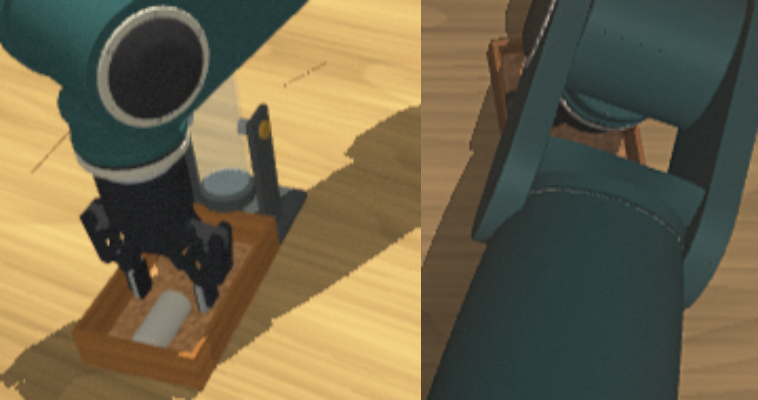

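The slug is lying flat on the floor. I'll rise straight up, move aside and check.

Call:
{"method": "servo_tool", "body": {
  "increments": [
    [0,0,-0.03,0],
    [0,0,-0.045,0],
    [0,0,-0.045,0],
    [0,0,-0.045,0],
    [0,0,-0.045,0]
  ]
}}

```text
time_s: 14.7
tcp_pos: [0.6331, -0.1882, 0.2306]
tcp_rot: [-3.141, -0.0, -1.401]
force: [-0.3, -1.1, -0.9]
finger_gap: 0.704
```

Call:
{"method": "servo_tool", "body": {
  "increments": [
    [0,0,-0.045,0],
    [0,0,-0.045,0],
    [0.03,0,0,0],
    [0.04,0,0,0],
    [0.04,0,0,0]
  ]
}}

```text
time_s: 15.2
tcp_pos: [0.6522, -0.2977, 0.3192]
tcp_rot: [-3.141, -0.0, -1.4]
force: [0.8, 0.9, 0.3]
finger_gap: 0.703
```

Call:
{"method": "servo_tool", "body": {
  "increments": [
    [0.04,0,0,0],
    [0.04,0,0,0],
    [0.04,0,0,0],
    [0.04,0,0,0],
    [0.02,0,0,0]
  ]
}}

```text
time_s: 15.7
tcp_pos: [0.6821, -0.4772, 0.3173]
tcp_rot: [3.141, 0.001, -1.403]
force: [0.4, -0.1, -0.3]
finger_gap: 0.703
```

Call:
{"method": "servo_tool", "body": {
  "increments": [
    [0,0,0,0],
    [0,0,0,0],
    [0,0,0,0],
    [0,0,0,0],
    [0,0,0,0]
  ]
}}

```text
time_s: 16.2
tcp_pos: [0.6825, -0.4734, 0.3192]
tcp_rot: [-3.141, -0.0, -1.4]
force: [-0.9, -0.6, 0.2]
finger_gap: 0.704
```

```bash
python3 s.py b7
python3 - <<'E'
from h import *
import cv2
cv2.imwrite("pics/full7.png",cal("scene")["image"])
E
```

```text
stand mm 133.5 -289.1 179.2270907537603 [-0.90038793 -0.63193115  0.19097411] 16.2
```

View pics/b7.png

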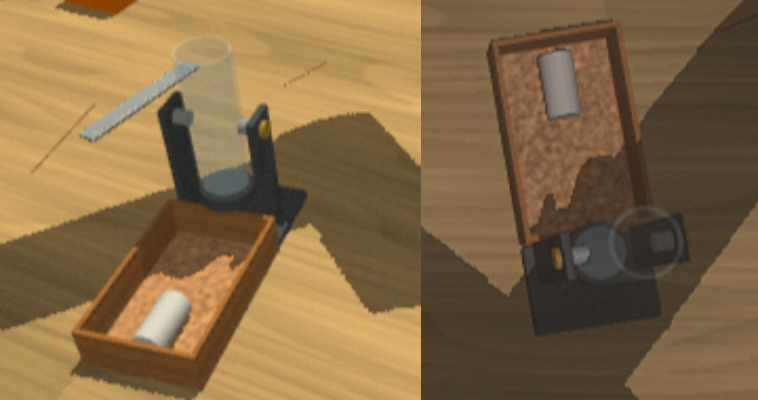

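View pics/full7.png

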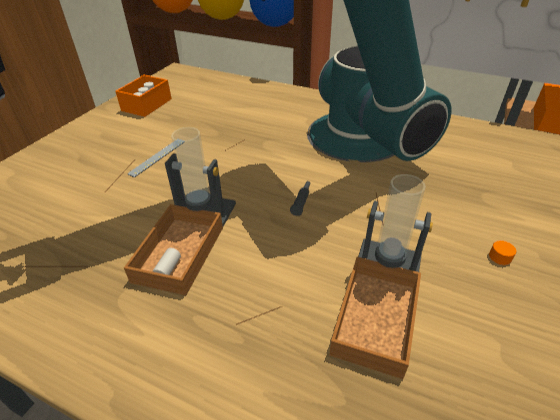

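The slug lies flat in its own tray at full-image pixel (167, 263). Its tube is upright and empty, the other stand looks unchanged, and the robot is clear.

```bash
python3 -c "
from workcell import *
job_done()"
```

```text
the job is handed in; nothing more can be done
```

The long slug is lying flat in its own stand's tray, and its tube is back upright and empty. I handed the job in at about 16 s of the 43 s allowed.

- **Tipping:** I pushed the tube over from behind the rim with the closed fingers, to about 2.1 rad at 3 to 6 N. The slug slid out, I lifted clear, and the tube swung back upright by itself.
- **Correction:** My first check showed the slug leaning at about 44° on the tray's far wall, with its upper end above the rim. I gripped it at 20 N, moved it 45 mm back inside the tray and let it go, and it dropped flat.
- **Last checks:** The final pictures show the other tube and its offcut unchanged and the arm well clear. The last wrist force reading was about 1 N, which is noise level. None of the final checks failed or disagreed. The stand position from the two cameras agreed to within about 7 mm.

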